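Hang the slide basket on the drying rail

ROBOT

A 6-joint arm with a two-finger parallel gripper is mounted at the origin on the work surface. World frame = base frame: x ahead of the robot, y to its left, z up, the work surface at z = 0. Lengths are in m, angles in rad, forces in N, time in s.
With the tool pointing down it reaches from about 0.35 to 0.875 m from the base axis. Payload 4.2 kg.
Tool frame: the origin (TCP) lies on the centre line of the jaws, within the pads' length; the fingertips stand 25 mm ahead of it and the grasp point (between the pads) lies 6 mm ahead of it; x points along the fingers, z is the direction in which the jaws open and shut, and the axes are right-handed (so a half turn about x gives the same grasp; the last joint's range is limited). The gripper opens to 85 mm and grips with 20 to 120 N. Pads are 22 mm wide; open, the fingers measure 114 mm over their backs; the gripper's body (76 mm by 85 mm) begins 54 mm behind the grasp point. The pads swing forward as they close: fully open they stand 13 mm farther back than shut.
Start: joints at [-0.905, 0.385, 0.008, 0, -1.194, -0.259], TCP at [0.247, -0.574, 0.256] pointing down, gripper open.
Joint ranges: [-3.14, 3.14], [-1.21, 2.06], [-1.07, 1.41], [-3.16, 2.05], [-2.99, -0.16], [-3.1, 3.1]. Speed limits (rad/s): [2.79, 2.79, 3.14, 3.14, 3.14, 3.14].

INTERFACE

Orientations are given as [roll, pitch, yaw] about the fixed x, y, z axes, in that order (R = Rz(yaw) Ry(pitch) Rx(roll)).
In Python, from plant import bot gives the robot as it stands. Calls block until the motion is done:
- bot.movep(position, orientation): joint-space move of the TCP to a pose.
- bot.line_to(position, rotation=None, max_speed=0.15, stop_force=None): straight line of the TCP; rotation=None keeps the orientation; max_speed is the mean speed in m/s. With stop_force (N) it stops when the force on the tool has changed by that much, and returns True; else False.
- bot.movej(angles): joint-space move.
- bot.set_gripper(opening): finger opening in m; the grip force is fixed at half the most; returns when the fingers have stopped.
- bot.dwell(seconds).
- bot.solve_ik(position, orientation): joint angles nearest the present ones, or None.
- bot.observe(): the state.
- bot.grab_frame(name): name is "scene" or "top"; returns the picture (420x560x3 uint8, blue, green, red); there is no depth.
- bot.camera_model(name): a dict with "vertical_fov" (degrees; the focal length in pixels is half the picture's height over the tangent of half this angle, whatever the lens; pixels are square), "cx", "cy" (the principal point, pixels), "dist" ([k1, k2, p1, p2, k3] as OpenCV has them; the pictures are not rectified), "rvec" (rotation vector, rad) and "tvec" (3), from world to camera coordinates, as OpenCV has them. Camera axes: x right, y down, z forward; pixel columns grow to the right and rows downward; lengths in m; the calibration is good to about 2 mm. A picture is of the moment at which its call begins. camera_model takes no time and is no camera call.
A pose or a line that the arm cannot do raises bot.PlanningError and nothing moves.
- bot.finish_job(): hands the job in, once; it reports no verdict.
The state is a dict: "t": time; "joint_pos": joint angles; "joint_vel": joint speeds; "joint_efforts": joint torques, N m; "tcp_pos": TCP position; "ee_rot": TCP orientation; "wrist_force": force on the tool from outside, world axes, zero at the start; "ft_torque": the same for the moment, N m; "finger_gap": finger opening in m.
Only numpy, scipy, OpenCV 4.12 (cv2) and the standard library are available. Lean on these libraries where they do the work, as an engineer would, in place of code of your own. Each camera call takes 0.05 s, during which the arm holds its last target. There are 200 camera calls.

TASK

Pick up the microscope-slide basket that has the upright hanger with the roller carrier, keep it upright, enter the carrier at the open end of the drying rail and slide it along inside until it meets the sprung buffer and the pawl drops behind it and holds it there; then let go. Do it gently, without jamming or ramming the rail or the buffer, and leave the other things on the bench where they stand.

Things in the scene. Friction and masses are not known exactly. Their poses are not given: they have to be found in the camera images.
- hanger: Slide basket to hang, 150 to 340 g: open white plastic basket 64 (x) x 90 (y) x 60 mm high with glass slides, standing upright. Origin: centre of its underside, z up. A steel strap (6 mm in x, 22 in y, at x = -20 mm) rises to a grip tab (point tab), with a roller carrier (point head) on its +x side. The carrier's +y end enters the rail first.
- tab (a point): Point to grip, on the grey grip tab's centreline at (-20, 0, 178) mm in the hanger's frame; axes as the hanger's. The tab is 10 mm thick in x, 34 mm wide in y, and spans heights 148 to 200 mm above the basket's underside.
- head (a point): Centre of the steel carrier head, at (0, 0, 115) mm in the hanger's frame, same axes. The head is 12 mm thick in x, 20 mm high in z, from y = -30 mm (square back) to y = +30 mm (rounded nose). A neck 6 mm high and 16 mm wide in y joins it to the strap on its -x side. It runs easily in the rail (friction about 0.15).
- rail: Drying rail on its fixed stand: aluminium C-channel 24 (x) x 32 (z) mm outside, 340 mm long along its own +y, axis 150 mm above the bench. Two posts of radius 7 mm stand behind it at x = 66 mm; a white drip base 14 mm high lies below (x -45 to 90 mm). Origin: on the bench right below the open end; +y runs into the rail, its slot faces -x (robot side).
- rail_mouth (a point): Centre of the channel at its open end, 150 mm above the bench; axes as the rail's. Inside: 16 mm (x) x 24 mm (z); slot on the -x face 12 mm high, centred; far end capped. Flares on back wall and floor reach 16 mm out of the mouth. With the carrier in, hanger and rail axes are parallel, head centred or up to 2 mm low, strap outside the slot, basket below.
- pawl (a joint): Pawl hinged in the rail's roof: 0 rad hanging across the channel (at rest, and again once dropped behind the carrier); the passing head lifts it to 0.2 to 0.4 rad against a light spring, 1 to 2 N. It is part of a stop clamped at an unmeasured place: the latched head centre lies 205 to 290 mm from the open end; feel for it.
- buffer (a joint): Sprung rubber buffer inside the rail behind the pawl: 0 m when free, 0.012 m at its hard end. About 1.5 N starts it, 0.5 N more per mm. The pawl drops behind the head when the buffer is in about 4 mm; the buffer then holds the head against the pawl at 3 to 4 mm. Short of that it pushes the carrier back.
- plain_basket: Bystander: the same white basket, 64 x 90 x 60 mm, with only a thin wire bail up to 108 mm, no strap or carrier. Origin: centre of underside.
- tip_box: Bystander: blue pipette-tip box with clear lid, 80 x 100 x 62 mm. Origin: centre of underside.
- jar: Bystander: amber glass jar, 60 mm diameter, 85 mm high. Origin: centre of underside.
- beaker: Bystander: glass beaker, 70 mm across, 80 mm high. Origin: centre of underside.

How it is judged:
On the way:
1. the carrier is inside the rail just past its open end (y of head in the frame of rail between 0 and 0.12 m and x of head in the frame of rail between -0.005 and 0.005 m and z of head in the frame of rail between 0.145 and 0.155 m), for 0.1 s.
At the end, for the whole second after the job is handed in: The basket hangs released and at rest (under 20 mm/s) with its carrier inside the rail (head within 5 mm of the channel's centre line, 190 to 300 mm in), upright within 0.2 rad, latched: the buffer pressed in by more than 2 mm and the pawl dropped (under 0.06 rad) behind the carrier (value of joint buffer above 0.002 m and value of joint pawl below 0.06 rad and y of head in the frame of rail between 0.19 and 0.3 m and x of head in the frame of rail between -0.005 and 0.005 m and z of head in the frame of rail between 0.145 and 0.155 m and angle between hanger's own z axis and vertical below 0.2 rad and linear speed of hanger below 0.02 m/s and contact force between hanger and the fingers below 0.1 N); the robot touches nothing.
It fails at once if the robot, holding the basket, presses it against the rail, its buffer or pawl with more than 20 N (contact force between hanger and rail above 20 N and contact force between hanger and the fingers above 2 N).
It fails at once if the basket is tipped by more than 0.5 rad (angle between hanger's own z axis and vertical above 0.5 rad).
It fails at once if the plain basket, tip box, jar or beaker is moved by more than 30 mm (distance of any of plain_basket, tip_box, jar, beaker from where it was at the start of the episode above 0.03 m).
It also fails if it takes over 70 s, if anything falls off the work surface, if the arm or the gripper's body presses on something with over 40 N, if the wrist force passes 120 N, or if a joint passes its speed limit or range.

## Working session

There is one attempt and no reset: what is moved stays moved. The work goes in short steps, each a Python script; the robot and the scene stay as the last script left them, time stands still between calls to the robot, and variables do not carry over. Pictures are saved under pics/ and viewed, about 8 in all and at most 12, crops included, and the job is handed in when it is done.

```bash
mkdir -p pics; ls; python3 - <<'E'
from plant import bot
import cv2
for n in("scene","top"):
    cv2.imwrite(f"pics/{n}0.png",bot.grab_frame(n)); print(n,bot.camera_model(n))
print(bot.observe())
E
```

```text
pics
scene {'vertical_fov': 56.779667826978475, 'cx': 283.0582570969944, 'cy': 207.32830463824618, 'dist': array([-0.03578796,  0.        ,  0.        ,  0.        ,  0.        ]), 'rvec': array([ 0.795875  ,  2.53286453, -1.1388675 ]), 'tvec': array([ 0.43130605, -0.09522326,  1.29105892])}
top {'vertical_fov': 52.25121426288395, 'cx': 285.84301881913365, 'cy': 209.71677018590108, 'dist': array([-0.03985003,  0.        ,  0.        ,  0.        ,  0.        ]), 'rvec': array([ 2.22629055, -2.21084805,  0.07006544]), 'tvec': array([-0.03675355,  0.50480297,  1.17020353])}
{'t': 0.1, 'joint_pos': array([-9.05399393e-01,  3.85492117e-01,  6.74750801e-03, -4.21828996e-04,
       -1.19401108e+00, -2.58595682e-01]), 'joint_vel': array([-0.00064898, -0.00274706,  0.00269857,  0.00093194,  0.00108183,
        0.00042412]), 'joint_efforts': array([-4.05154051e-04, -3.93318129e+01,  1.88930511e+01,  4.19795573e+00,
       -2.57896798e-03,  3.21890333e-06]), 'tcp_pos': array([ 0.24711731, -0.57354976,  0.2553195 ]), 'ee_rot': array([0.0611729 , 1.56879812, 2.03861489]), 'wrist_force': array([ 0.87877023, -0.61337315,  0.19538317]), 'ft_torque': array([ 0.01949229,  0.00122584, -0.00552551]), 'finger_gap': 0.08517408253624627}
```

View pics/scene0.png

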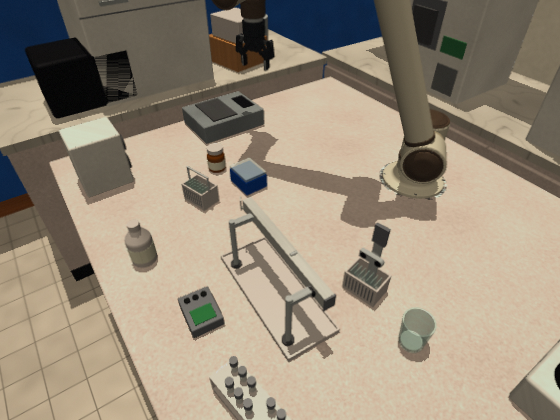

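View pics/top0.png

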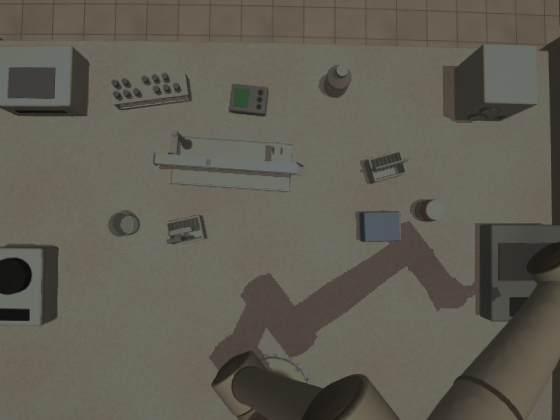

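```bash
python3 - <<'E'
import cv2,numpy as np
t=cv2.imread("pics/top0.png");s=cv2.imread("pics/scene0.png")
a=cv2.resize(t[125:255,145:315],None,fx=4.7,fy=4.5,interpolation=2)
cv2.imwrite("pics/c1.png",np.clip(a*1.8,0,255).astype('uint8'))
cv2.imwrite("pics/c2.png",cv2.resize(s[190:355,225:405],None,fx=4.4,fy=3.6,interpolation=2))
E
```

```text
(no output)
```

View pics/c1.png

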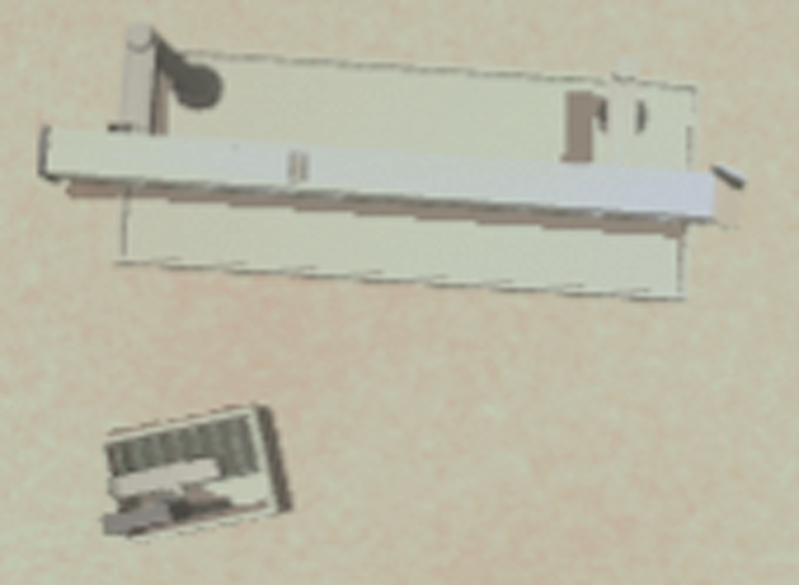

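View pics/c2.png

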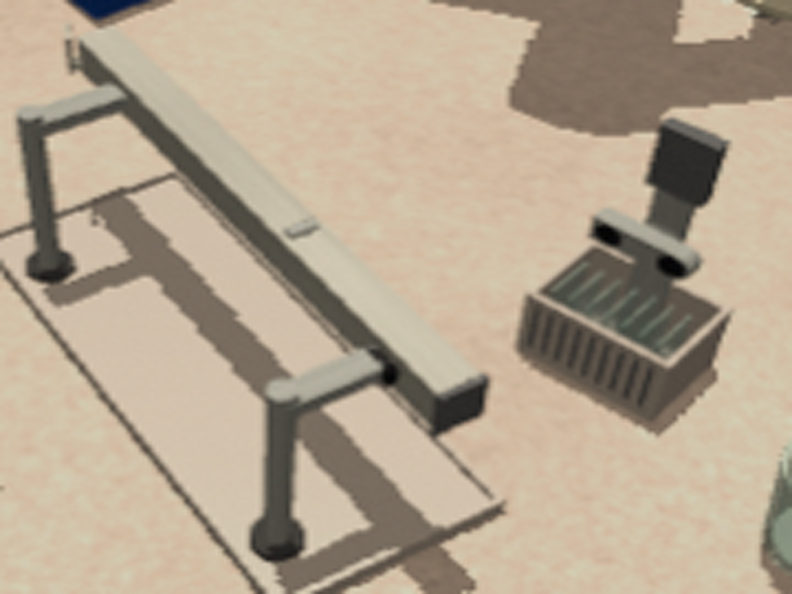

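```bash
cat > h.py <<'E'
import cv2,numpy as np
from plant import bot
def cam(n):
    m=bot.camera_model(n); f=210/np.tan(np.radians(m["vertical_fov"]/2))
    K=np.array([[f,0,m["cx"]],[0,f,m["cy"]],[0,0,1.]]); R=cv2.Rodrigues(m["rvec"])[0]
    return K,m["dist"],R,m["tvec"]
def cast(n,uv,z):
    K,d,R,t=cam(n); p=cv2.undistortPoints(np.array(uv,float).reshape(-1,1,2),K,d)[:,0]
    r=np.c_[p,np.ones(len(p))]@R; c=-R.T@t
    return c+r*((z-c[2])/r[:,2])[:,None]
def proj(n,P):
    K,d,R,t=cam(n); return cv2.projectPoints(np.array(P,float).reshape(-1,1,3),R,t,K,d)[0][:,0]
def edge(img,a,b,half=3.,k=60,lo=.06,hi=.94):
    """strongest-gradient points near the line a-b"""
    g=cv2.GaussianBlur(cv2.cvtColor(img,6),(0,0),.7).astype(np.float32)
    a,b=np.array(a,float),np.array(b,float); d=(b-a)/np.linalg.norm(b-a); n=np.array([-d[1],d[0]])
    s=np.arange(-half,half+.01,.1); out=[]
    for w in np.linspace(lo,hi,k):
        q=(a+w*(b-a)+s[:,None]*n).astype(np.float32)
        v=cv2.remap(g,q[:,:1].copy(),q[:,1:].copy(),cv2.INTER_CUBIC)[:,0]
        gr=np.abs(np.gradient(v)); out.append(q[gr.argmax()])
    return np.array(out)
def fit(P):
    v=cv2.fitLine(P[:,:2].astype(np.float32),cv2.DIST_HUBER,0,1e-4,1e-4).ravel()
    if v[1]<0: v[:2]*=-1
    n=np.array([-v[1],v[0]]); r=(P[:,:2]-v[2:])@n
    return v,np.median(abs(r))
E
python3 - <<'E'
from h import *
np.set_printoptions(precision=4,suppress=True)
T=cv2.imread("pics/top0.png");S=cv2.imread("pics/scene0.png")
f1=lambda x,y:(145+x/4.7-.4,125+y/4.5-.4); f2=lambda x,y:(225+x/4.4-.4,190+y/3.6-.4)
for n,K in(("top",cam("top")),("scene",cam("scene"))): print(n,"centre",-K[2].T@K[3])
for nm,n,I,a,b in(("back","top",T,f1(43,127),f1(714,172)),("front","top",T,f1(45,180),f1(712,217)),
  ("back","scene",S,f2(80,45),f2(433,397)),("front","scene",S,f2(118,30),f2(485,377))):
    P=cast(n,edge(I,a,b),.166); v,r=fit(P)
    print(n,nm,"yaw deg",np.degrees(np.arctan2(-v[0],v[1])),"x at y=-.05,.25",[v[2]+(y-v[3])*v[0]/v[1] for y in(-.05,.25)],"res",r, "ends",cast(n,[a,b],.166)[:,:2].ravel())
print("tab top corners",cast("top",[f1(*p) for p in((105,515),(172,500),(176,520),(108,535))],.2))
print("head top",cast("top",[f1(*p) for p in((112,480),(217,460),(219,478),(115,497))],.125))
print("rim",cast("top",[f1(*p) for p in((105,440),(258,405),(290,510),(135,540))],.06))
print("scene tab top",cast("scene",[f2(*p) for p in((670,118),(728,143),(720,152),(660,127))],.2))
print("pawl mark",cast("top",[f1(298,167)],.168),cast("scene",[f2(302,228)],.168))
E
```

```text
top centre [0.465  0.0011 1.1872]
scene centre [0.948  0.5937 0.7815]
top back yaw deg -3.6046023 x at y=-.05,.25 [np.float32(0.6115029), np.float32(0.6304015)] res 0.0015547676330754608 ends [ 0.6332  0.2877  0.6125 -0.0535]
top front yaw deg -3.5067737 x at y=-.05,.25 [np.float32(0.5882682), np.float32(0.6066526)] res 0.0006248749960387149 ends [ 0.605   0.2861  0.5884 -0.0527]
scene back yaw deg -3.4090202 x at y=-.05,.25 [np.float32(0.6128307), np.float32(0.6307014)] res 0.000525236166956374 ends [ 0.6151 -0.0458  0.6351  0.2846]
scene front yaw deg -4.374788 x at y=-.05,.25 [np.float32(0.5860602), np.float32(0.60901123)] res 0.0013889198677368977 ends [ 0.5897 -0.0472  0.6085  0.2877]
tab top corners [[0.4293 0.2444 0.2   ]
 [0.4371 0.2119 0.2   ]
 [0.427  0.2099 0.2   ]
 [0.4191 0.2428 0.2   ]]
head top [[0.4458 0.2595 0.125 ]
 [0.4571 0.2047 0.125 ]
 [0.4472 0.2035 0.125 ]
 [0.4365 0.2578 0.125 ]]
rim [[0.4678 0.2796 0.06  ]
 [0.4888 0.1947 0.06  ]
 [0.4278 0.1762 0.06  ]
 [0.4098 0.2621 0.06  ]]
scene tab top [[0.4286 0.2134 0.2   ]
 [0.4209 0.2448 0.2   ]
 [0.4296 0.2479 0.2   ]
 [0.4383 0.2161 0.2   ]]
pawl mark [[0.6127 0.1577 0.168 ]] [[0.6126 0.1583 0.168 ]]
```

```bash
python3 - <<'E'
from h import *
np.set_printoptions(precision=4,suppress=True)
y0=np.radians(12.5); p=[.4287,.2285]
best=None
for k in(0,np.pi,-np.pi):
    for (x,y,z,w) in((*p,.184,y0),(.58,-.11,.22,np.radians(-3.6)),(.6,.2,.22,np.radians(-3.6))):
        print(k,bot.solve_ik([x,y,z],[0,np.pi/2,w+k]))
E
```

```text
0 [ 0.8249  0.2194 -0.4305  0.     -0.9208  2.5349]
0 [ 0.0867  0.3539 -0.1342  0.     -1.0827  2.9921]
0 [ 0.5772  0.423  -0.0258  0.     -1.122   2.5016]
3.141592653589793 [ 0.8249  0.2194 -0.4305  0.     -0.9208 -0.6067]
3.141592653589793 [ 0.0867  0.3539 -0.1342  0.     -1.0827 -0.1495]
3.141592653589793 [ 0.5772  0.423  -0.0258  0.     -1.122  -0.64  ]
-3.141592653589793 [ 0.8249  0.2194 -0.4305  0.     -0.9208 -0.6067]
-3.141592653589793 [ 0.0867  0.3539 -0.1342  0.     -1.0827 -0.1495]
-3.141592653589793 [ 0.5772  0.423  -0.0258  0.     -1.122  -0.64  ]
```

```bash
python3 - <<'E'
from h import *
np.set_printoptions(precision=4,suppress=True)
o=[0,np.pi/2,np.radians(12.5)+np.pi]
bot.set_gripper(.05)
bot.movep([.4287,.2285,.28],o)
print(bot.line_to([.4287,.2285,.184],o,max_speed=.08,stop_force=8))
bot.set_gripper(0.0); s=bot.observe(); print(s["t"],s["finger_gap"],s["tcp_pos"],s["ee_rot"],s["wrist_force"])
bot.line_to([.4287,.2285,.234],max_speed=.05); bot.dwell(.3)
s=bot.observe(); print(s["t"],s["finger_gap"],s["tcp_pos"],s["ee_rot"],s["wrist_force"],s["ft_torque"])
a=bot.grab_frame("scene");b=bot.grab_frame("top")
cv2.imwrite("pics/v1.png",np.hstack([cv2.resize(a[150:320,300:440],None,fx=2.8,fy=2.8,interpolation=2),cv2.resize(b[150:320,140:280],None,fx=2.8,fy=2.8,interpolation=2)]))
E
```

```text
False
5.225 0.009810075265151052 [0.4286 0.2285 0.1841] [-0.3135  1.5706  3.0462] [-0.5006  0.3001  0.7106]
6.675 0.009212996948576652 [0.4287 0.2285 0.2338] [ 0.6167  1.5704 -2.3067] [ 0.3028 -0.0226 -1.9512] [-0.0257  0.0864  0.0092]
```

View pics/v1.png

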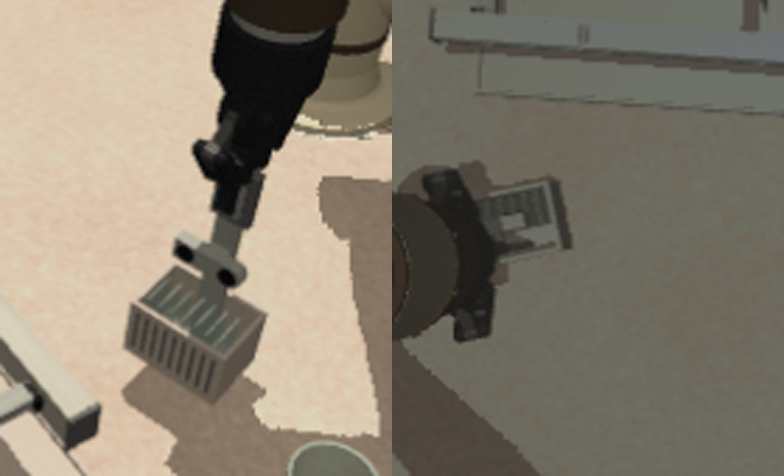

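```bash
cat >> h.py <<'E'
YAW=np.radians(-3.6); O=np.array([.5996,-.053]); EX=np.array([np.cos(YAW),np.sin(YAW)]); EY=np.array([-EX[1],EX[0]])
ORI=[0,np.pi/2,YAW+np.pi]
def tcp(x,y,z): # head position in rail frame -> TCP
    return [*(O+EX*(x-.020)+EY*y),z-.115+.184]
def head(s):
    p=s["tcp_pos"]; d=p[:2]-O; return np.array([d@EX+.02,d@EY,p[2]-.069])
E
python3 - <<'E'
from h import *
np.set_printoptions(precision=4,suppress=True)
bot.line_to(tcp(-.1,-.055,.160),ORI,max_speed=.1)
bot.line_to(tcp(0,-.055,.1495),ORI,max_speed=.06,stop_force=6); bot.dwell(.4)
s=bot.observe(); print(s["t"],head(s),s["wrist_force"],s["ft_torque"])
a=bot.grab_frame("scene");b=bot.grab_frame("top"); cv2.imwrite("pics/s2.png",a);cv2.imwrite("pics/t2.png",b)
# expected head/rail outline in scene
f=lambda x,y,z:[*(O+EX*x+EY*y),z]
print(proj("scene",[f(0,-.055,.1495),f(.006,-.085,.1595),f(.006,-.025,.1595),f(.006,-.025,.1395),f(.006,-.085,.1395),f(.012,0,.166),f(-.012,0,.166)]))
cv2.imwrite("pics/v2.png",np.hstack([cv2.resize(a[150:290,190:290],None,fx=4,fy=4,interpolation=2),cv2.resize(b[110:250,255:355],None,fx=4,fy=4,interpolation=2)]))
E
```

```text
12.475 [-0.     -0.055   0.1495] [ 0.8404  0.4843 -2.2105] [-0.0092  0.0619 -0.013 ]
[[237.2413 191.2751]
 [229.7533 182.8073]
 [240.1389 195.4369]
 [240.6718 201.504 ]
 [230.3981 188.8079]
 [242.3674 199.8033]
 [251.0612 196.5514]]
```

View pics/v2.png

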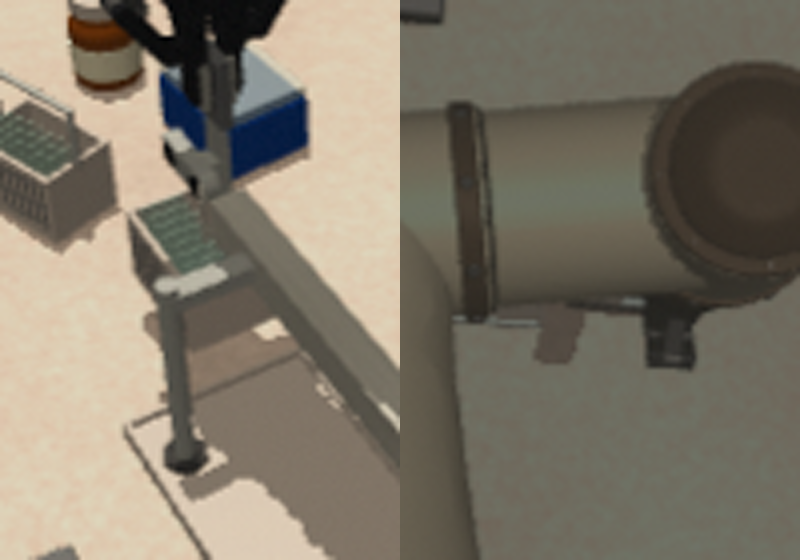

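```bash
python3 - <<'E'
from h import *
np.set_printoptions(precision=4,suppress=True)
for y in(-.035,-.02,-.005,.01,.03,.05):
    r=bot.line_to(tcp(0.0003,y,.1493),ORI,max_speed=.03,stop_force=5)
    s=bot.observe(); w=s["wrist_force"]; print(s["t"],r,head(s),"F rail",np.array([w[:2]@EX,w[:2]@EY,w[2]]),s["ft_torque"])
    if r: break
E
```

```text
13.3917 False [ 0.0003 -0.035   0.1493] F rail [-1.2665 -0.1387 -2.4607] [0.0014 0.0236 0.024 ]
14.0417 False [ 0.0003 -0.0199  0.1493] F rail [-0.635   0.2966 -2.2881] [-0.002   0.0604  0.009 ]
14.6917 False [ 0.0003 -0.0049  0.1493] F rail [ 0.0468  0.1121 -2.0418] [0.035  0.0004 0.0222]
15.3417 False [0.0003 0.0101 0.1493] F rail [-0.066  -0.4261 -2.2853] [-0.0277  0.0326 -0.0358]
16.1583 False [0.0003 0.03   0.1493] F rail [-0.5184 -0.3494 -2.8586] [-0.0004  0.045   0.0074]
16.975 False [0.0003 0.05   0.1493] F rail [-0.3651 -0.2593 -2.3519] [ 0.0533  0.0463 -0.0003]
```

```bash
python3 - <<'E'
from h import *
np.set_printoptions(precision=2,suppress=True)
r=bot.line_to(tcp(0.0003,.16,.1493),ORI,max_speed=.04,stop_force=6)
y=.16
while True:
    s=bot.observe(); w=np.mean([s["wrist_force"]]+[(bot.dwell(.03),bot.observe()["wrist_force"])[1] for _ in range(3)],0); F=np.array([w[:2]@EX,w[:2]@EY,w[2]])
    print(round(s["t"],1),r,head(s)*1000,F)
    if r or F[1]<-4.5 or y>.30: break
    y+=.004 if y<.22 else .002
    r=bot.line_to(tcp(0.0003,y,.1493),ORI,max_speed=.02,stop_force=6)
E
```

```text
19.9 False [  0.29 159.92 149.31] [ 0.24  0.03 -2.49]
20.3 False [  0.29 164.18 149.27] [-0.    0.38 -2.34]
20.8 False [  0.29 168.16 149.29] [ 0.29  0.04 -2.22]
21.2 False [  0.3  172.16 149.3 ] [ 0.29  0.08 -2.  ]
21.7 False [  0.3  176.17 149.29] [ 0.3  -0.05 -2.19]
22.1 False [  0.29 180.15 149.27] [ 0.97 -0.34 -1.64]
22.6 False [  0.3  184.16 149.28] [-0.27  0.08 -1.98]
23.0 False [  0.28 188.16 149.29] [-0.11 -0.1  -2.82]
23.5 False [  0.3  192.18 149.29] [-0.07  0.16 -1.91]
23.9 False [  0.3  196.18 149.31] [-0.21  0.32 -1.8 ]
24.4 False [ -0.11 199.89 148.63] [-0.12 -0.88 -4.55]
24.8 False [  0.33 204.27 149.26] [ 0.11 -0.58 -4.25]
25.3 False [  0.4  208.31 149.36] [ 0.08  0.03 -4.12]
25.7 False [  0.37 212.28 149.34] [ 0.18 -0.32 -4.57]
26.2 False [  0.36 216.27 149.33] [-0.01 -0.15 -4.49]
26.6 False [  0.36 220.3  149.3 ] [-0.11  0.19 -4.06]
27.0 False [  0.32 222.18 149.31] [ 0.23  0.16 -3.94]
27.3 False [  0.32 224.16 149.28] [-0.09  0.15 -4.39]
27.7 False [  0.31 226.15 149.28] [ 0.12  0.06 -4.1 ]
28.0 False [  0.29 228.17 149.27] [-0.23  0.28 -3.95]
28.4 False [  0.32 2
[... 467 characters left out ...]
1.5 False [  0.32 248.16 149.31] [ 0.24  0.31 -4.47]
31.9 False [  0.3  250.19 149.28] [ 0.25  0.31 -3.86]
32.2 False [  0.31 252.15 149.29] [-0.14  0.6  -3.91]
32.6 False [  0.32 254.19 149.27] [ 0.07  0.1  -3.72]
32.9 False [  0.31 256.14 149.26] [-0.14  0.21 -3.71]
33.3 False [  0.32 258.16 149.27] [ 0.36  0.27 -3.98]
33.6 False [  0.3  260.14 149.28] [ 0.21  0.08 -3.86]
34.0 False [  0.31 262.15 149.28] [-0.11  0.14 -3.79]
34.3 False [  0.3  264.16 149.27] [ 0.02  0.08 -4.02]
34.7 False [  0.13 265.53 149.17] [-0.34 -2.27 -4.18]
35.0 False [  0.18 267.69 149.18] [-0.25 -2.93 -3.41]
35.4 False [  0.17 269.8  149.18] [-0.2  -3.69 -4.32]
35.7 False [  0.31 271.66 149.49] [-0.32 -5.05 -3.33]
```

```bash
python3 - <<'E'
from h import *
np.set_printoptions(precision=2,suppress=True)
for y in(.2735,.2715,.2700,.2690,.2680,.2670,.2660):
    r=bot.line_to(tcp(0.0003,y,.1493),ORI,max_speed=.01,stop_force=6)
    w=np.mean([(bot.dwell(.03),bot.observe()["wrist_force"])[1] for _ in range(5)],0); s=bot.observe(); F=np.array([w[:2]@EX,w[:2]@EY,w[2]])
    print(round(s["t"],1),r,head(s)*1000,F)
    if F[1]>1.5: break
E
```

```text
36.3 False [  0.27 273.03 149.47] [ 0.05 -5.67 -2.56]
36.8 False [  0.3  271.49 149.44] [-0.68 -4.7  -2.61]
37.3 False [  0.35 270.13 149.4 ] [-1.13 -4.38 -2.37]
37.7 False [  0.5  269.15 149.42] [ 0.31 -3.11 -2.12]
38.1 False [  0.54 268.57 149.43] [ 0.63 -0.88 -2.92]
38.5 False [  0.53 267.95 149.52] [ 0.02  3.31 -2.7 ]
```

```bash
python3 - <<'E'
from h import *
np.set_printoptions(precision=2,suppress=True)
def show(): s=bot.observe(); w=s["wrist_force"]; print(round(s["t"],1),head(s)*1000,w[:2]@EX,w[:2]@EY,w[2],s["finger_gap"])
bot.line_to(tcp(0.0003,.2687,.1493),ORI,max_speed=.01); show()
print(bot.line_to(tcp(0.0003,.2687,.1480),ORI,max_speed=.01,stop_force=2)); show()
bot.set_gripper(.04); show()
p=bot.observe()["tcp_pos"]
print(bot.line_to([p[0],p[1],p[2]+.12],max_speed=.08,stop_force=5)); bot.dwell(.3); show()
bot.movep([.40,.10,.36],ORI); bot.dwell(.5)
f=bot.camera_model
a=bot.grab_frame("scene");b=bot.grab_frame("top")
cv2.imwrite("pics/v3.png",np.hstack([cv2.resize(a[170:350,210:370],None,fx=2.5,fy=2.5,interpolation=2),cv2.resize(b[100:280,130:290],None,fx=2.5,fy=2.5,interpolation=2)])); show()
E
```

```text
38.8 [  0.4  268.42 149.51] -0.22503278412248534 1.1364576646521714 -1.32849467610289 0.009101247523192987
False
39.1 [  0.41 268.47 148.06] 0.24323638516462898 1.2834551722667178 -1.6067042410604053 0.009500854289750796
39.5 [  0.36 268.65 148.21] 0.6527382046952839 0.7969622317488779 0.6441774885933442 0.03992156574593419
False
41.5 [  0.34 268.65 268.04] -0.6916994727011414 0.12066854956044673 -0.9014581550076931 0.039875779899798715
43.0 [-188.74  140.21  290.94] -0.20290531300219788 0.3032253769499926 0.3374487643239092 0.040541513840095335
```

View pics/v3.png

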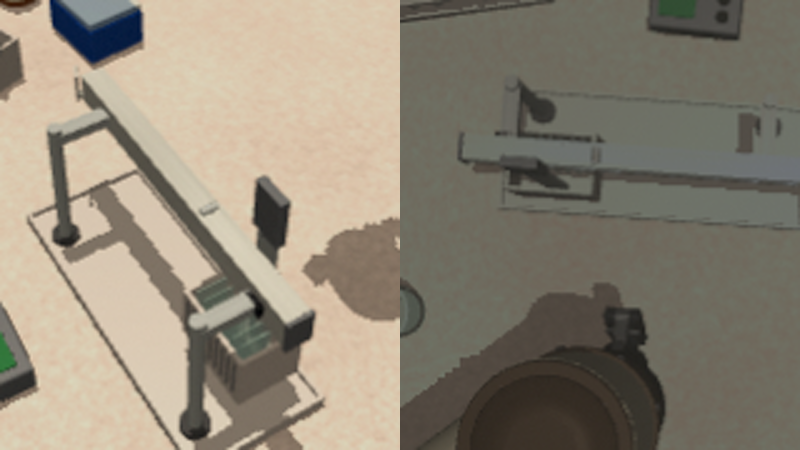

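```bash
python3 - <<'E'
from h import *
np.set_printoptions(precision=2,suppress=True)
bot.dwell(.5)
b=bot.grab_frame("top"); cv2.imwrite("pics/v4.png",cv2.resize(b[130:200,140:230],None,fx=8,fy=8,interpolation=2))
f=lambda x,y,z:[*(O+EX*x+EY*y),z]
q=proj("top",[f(x-.02,.2685+y,z+.033) for z in(.2,.148) for x in(-.005,.005) for y in(-.017,.017)]); print((q-[140,130]+.5)*8)
E
```

```text
[[360.95 301.99]
 [239.05 293.35]
 [363.8  266.36]
 [241.95 257.72]
 [397.47 325.47]
 [281.82 317.27]
 [400.15 291.67]
 [284.55 283.46]]
```

View pics/v4.png

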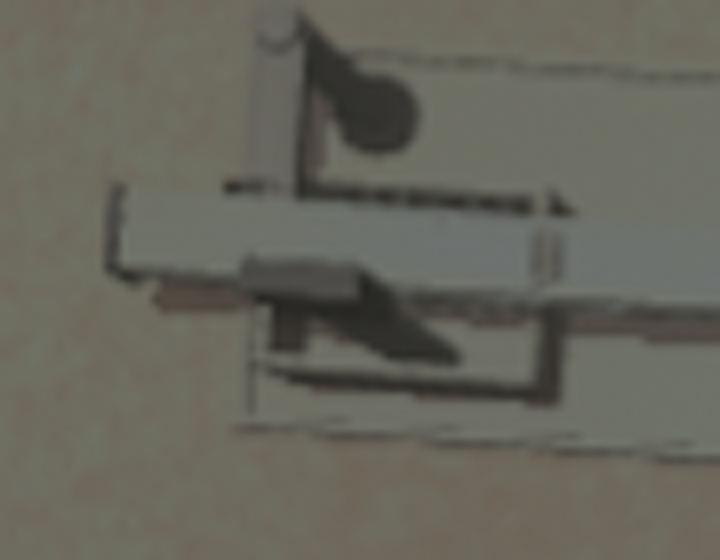

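The tab top sits at about (240–360, 257–300) in the crop. The prediction for an upright, latched hanger was x 239–364, y 258–302, so it stands upright and has not sprung back. I'm handing in.

```bash
python3 -c "
from plant import bot
bot.finish_job(); print(bot.observe()['t'])"
```

```text
the job is handed in; nothing more can be done
the job is handed in; nothing more can be done
```

The basket is hanging latched in the drying rail, released and upright. I handed the job in at about 44 s of the 70 s allowed. `finish_job` gives no verdict, so this rests on my own checks.

- **Carrying and entry:** I gripped the tab and carried the basket upright to the mouth. The carrier went in with under about 1.5 N of sideways or sliding force.
- **Feeling for the stop:** The head met the pawl at about 199 mm and the buffer at about 264.5 mm. I pressed the buffer in to about 8.5 mm, with at most about 6 N on it.
- **Latch check before release:** When I eased back, the force reversed from a 5.7 N push to a 3.3 N pull at about 268 mm. The extra downward load of the lifted pawl also disappeared. Both show the pawl had dropped and was holding the head with the buffer in about 4 mm.
- **After release:** The last top view shows the tab within about a pixel of where an upright hanger latched at 268.5 mm should appear. The gripper was clear and touching nothing.
- **Not measured:** I had no direct reading of the pawl and buffer joints, so their values come from the forces. I did not measure the other bench items again; the planned path kept clear of them, and no unexpected contact force showed up.

No check failed or disagreed.

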